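# Latch the round mould under its pouring funnel

## Task

Get the round mould ready for pouring: with the fingertips push the sprung carriage it stands on away from you by its upright tab, past the stop pin, then let go so that the spring brings it back and it latches against the pin at mid position, under the funnel. Push only: do not touch or lift the moulds or the pins, leave the square mould's carriage at home and everything else on the bench where it is.

Things in the scene. Friction and masses are not known exactly. Their poses are not given: they have to be found in the camera images.
- round_jig: Fixed pouring jig whose carriage carries the round mould (upright cylinder); either jig may be the left one. Grey base 14 mm thick, x -125 to +170 mm, y -75 to +75 mm. Origin on the bench; x = the way the carriage is pushed (away from the robot, up to 12 degrees askew), z up. Funnel at x = +75 mm, z = 102 to 138 mm, 54 mm across, post at x = +158 mm. The carriage runs between guides 26 mm high.
- round_tab (a point): Centre of the push face (facing the robot) of the upright aluminium tab at the near end of the round mould's carriage: 50 mm wide, 8 mm thick, z = 30 to 90 mm, this point at z = 65 mm. With the carriage home it is at x = -94 mm, y = 0 in the jig's frame; axes parallel to the jig's. Free space on the robot's side of it, above the guides; 100 mm from the face on to the mould.
- round_slide (a joint): Carriage travel in m along the jig's +x: 0 home, 0.060 far end stop, 0.040 latched. The spring pushes it home with 3 N at 0 to 6.6 N at 0.060; with damping, a push at 0.04 m/s takes about 10 N. Its ramped tooth lifts the stop pin; the pin drops behind the tooth just past 0.040 (surely by 0.045, in 0.3 s); let go then, it comes back to 0.040 and stays. Let go earlier, it springs home.
- round_pin (a joint): Height in m of that jig's spring stop pin: 0 down, about 0.011 on top of the carriage's tooth. Steel, 8 mm thick, in a dark bracket at x = +19 to +41 mm, y = +33 to +74 mm of the jig's frame, 70 mm high; black knob 18 mm across at y = +42 mm, its top at z = 95 mm, 12 mm more on the tooth.
- round_mould: The round mould (upright cylinder), pale rubber bound with rubber bands, 48 mm across, 60 mm tall, with a fill hole in its top; origin at the centre of its underside. It stands loose in a shallow recess (rim 5 mm, 2 mm play a side) of its carriage, at x = +35 mm, z = 30 mm of the jig's frame at home, under the funnel when latched.
- square_jig: Fixed pouring jig whose carriage carries the square mould (square block); either jig may be the left one. Grey base 14 mm thick, x -125 to +170 mm, y -75 to +75 mm. Origin on the bench; x = the way the carriage is pushed (away from the robot, up to 12 degrees askew), z up. Funnel at x = +75 mm, z = 102 to 138 mm, 54 mm across, post at x = +158 mm. The carriage runs between guides 26 mm high.
- square_tab (a point): Centre of the push face (facing the robot) of the upright aluminium tab at the near end of the square mould's carriage: 50 mm wide, 8 mm thick, z = 30 to 90 mm, this point at z = 65 mm. With the carriage home it is at x = -94 mm, y = 0 in the jig's frame; axes parallel to the jig's. Free space on the robot's side of it, above the guides; 100 mm from the face on to the mould.
- square_slide (a joint): Carriage travel in m along the jig's +x: 0 home, 0.060 far end stop, 0.040 latched. The spring pushes it home with 3 N at 0 to 6.6 N at 0.060; with damping, a push at 0.04 m/s takes about 10 N. Its ramped tooth lifts the stop pin; the pin drops behind the tooth just past 0.040 (surely by 0.045, in 0.3 s); let go then, it comes back to 0.040 and stays. Let go earlier, it springs home.
- square_pin (a joint): Height in m of that jig's spring stop pin: 0 down, about 0.011 on top of the carriage's tooth. Steel, 8 mm thick, in a dark bracket at x = +19 to +41 mm, y = +33 to +74 mm of the jig's frame, 70 mm high; black knob 18 mm across at y = +42 mm, its top at z = 95 mm, 12 mm more on the tooth.
- square_mould: The square mould (square block), pale rubber bound with rubber bands, 48 x 48 mm, 60 mm tall, with a fill hole in its top; origin at the centre of its underside. It stands loose in a shallow recess (rim 5 mm, 2 mm play a side) of its carriage, at x = +35 mm, z = 30 mm of the jig's frame at home, under the funnel when latched.
- talc_bottle: White plastic squeeze bottle with cap, 58 mm across, 135 mm tall, standing between the two jigs; loose, a bystander. Origin at its underside.
- pliers: Long-nosed pliers lying flat between the jigs, about 175 x 50 x 13 mm, nose along its +x; loose, a bystander. Origin at its underside.
- ingots: Stack of triangular grey lead ingots on a round wooden board, board 150 mm across, 45 mm high in all (one rigid piece); loose, a bystander. Origin at its underside.
- ladle: Cold iron hand ladle lying along x, cup 76 mm across and 42 mm tall at +90 mm, wooden handle out to -125 mm; loose, a bystander. Origin at its underside.
- mandrel: Small brass mandrel standing on a round foot 44 mm across, 68 mm tall; loose, a bystander. Origin at its underside.
- lead_sheet: Flat grey lead offcut, 70 x 55 x 5 mm; loose, a bystander. Origin at its underside.
- flux_can: Plain metal can, 66 mm across, 90 mm tall; loose, a bystander. Origin at its underside.
- round_seat (a point): Centre of the floor of the recess in the carriage that carries the round mould, z = 30 mm; travels with the carriage.
There are look-alikes about, which are no part of the job. What is shaped like the round_mould but blue is not meant.

How it is judged (in metres and radians):
On the way, in this order (a step that is already met when the one before it is completed fails the run):
1. the round mould's carriage has been pushed past its stop pin (value of joint round_slide above 0.0405 m).
2. let go, the carriage has come back against the dropped pin (value of joint round_slide between 0.0375 and 0.0415 m and value of joint round_pin below 0.002 m and velocity of joint round_slide between -0.01 and 0.01 m/s and contact force between each of the arm, the fingers and round_jig below 0.1 N), for 0.3 s.
At the end, for the whole second after the job is handed in: The round mould's carriage rests latched at 0.0375 to 0.0415 m with its pin down (within 2 mm), the mould stands upright (within 0.1 rad) in its recess (within 6 mm), and the square mould's carriage is home (under 4 mm) (value of joint round_slide between 0.0375 and 0.0415 m and value of joint each of round_pin, square_pin below 0.002 m and horizontal distance between round_mould and round_seat below 0.006 m and angle between round_mould's own z axis and vertical below 0.1 rad and velocity of joint round_slide between -0.005 and 0.005 m/s and linear speed of round_mould below 0.02 m/s and value of joint square_slide below 0.004 m); the robot touches nothing.
It fails at once if a mould is touched by the robot (contact force between any of the fingers, the arm and round_mould above 0.5 N or contact force between any of the fingers, the arm and square_mould above 0.5 N).
It fails at once if a stop pin is touched by the robot (contact force between any of the fingers, the arm and round_pin above 0.5 N or contact force between any of the fingers, the arm and square_pin above 0.5 N).
It fails at once if a mould is lifted or tipped (height (world z) of any of round_mould, square_mould above 0.04 m or angle between any of round_mould, square_mould's own z axis and vertical above 0.2 rad).
It fails at once if the square mould's carriage is pushed (value of joint square_slide above 0.008 m).
It fails at once if a bystander is moved by more than 20 mm (distance of any of talc_bottle, pliers, ingots, ladle, mandrel, lead_sheet, flux_can from where it was at the start of the episode above 0.02 m).
It also fails if it takes over 40 s, if anything falls off the work surface, if the arm or the gripper's body presses on something with over 40 N, if the wrist force passes 120 N, or if a joint passes its speed limit or range.

## Robot

A 6-joint arm with a two-finger parallel gripper is mounted at the origin on the work surface. World frame = base frame: x ahead of the robot, y to its left, z up, the work surface at z = 0. Lengths are in m, angles in degrees, forces in N, time in s.
With the tool pointing down it reaches from about 0.275 to 0.85 m from the base axis. Payload 5.2 kg.
Tool frame: the origin (TCP) lies on the centre line of the jaws, within the pads' length; the fingertips stand tip_reach ahead of it and the grasp point (between the pads) lies 8 mm behind it (tip_reach is the distance from the TCP to the fingertips, in m); z points along the fingers, y is the direction in which the jaws open and shut (so a half turn about z gives the same grasp; the last joint's range is limited). The gripper opens to 85 mm and grips with 20 to 120 N. Pads are 22 mm wide; open, the fingers measure 114 mm over their backs; the gripper's body (76 mm by 85 mm) begins 54 mm behind the grasp point. The pads swing forward as they close: fully open they stand 13 mm farther back than shut.
Start: joints at [-77.796, 14.817, 87.949, -0, 77.235, -11.62], TCP at [0.222, -0.503, 0.242] pointing down, gripper open.
Joint ranges: [-179.93, 179.93], [-52.35, 119.4], [10.71, 147.94], [-69.91, 249.91], [12.55, 155.21], [-178.61, 178.61]. Speed limits (degrees/s): [147.25, 147.25, 180, 180, 180, 180].

## Interface

Orientations are given as a 3x3 rotation matrix whose columns are the frame's x, y, z axes.
In Python, from bench import * gives the robot as it stands.
- The arm moves only by the tool play_rows, never from a script. Its argument "rows" is a list that holds one entry, the list of rows, each a list of 6 numbers: the shift along the world's x, y, z in mm, then the turn, a rotation vector about the world's x, y, z in rad. In form: [[[dx, dy, dz, ax, ay, az], ...]]. A call has 1 to 12 rows; each row is the pose to reach, as a shift and turn from the pose measured when the call began; what a row does not reach only later rows make up. A row lasts 1/8 s, in which the tool goes at most 62.5 mm and 10.7 degrees, less where a joint would pass 70% of its speed; a pose out of reach is approached as far as the arm can. A call with a gripper value outside its range is refused whole. "gripper" is the closure, from 0 (fully open) to 1 (shut), set as the call begins (left out, the last holds). The fingers move at their own pace and stop on an object; "grip_force" is the grip in N (left out, the last holds). Time passes only in rows, so rows that repeat a pose let the fingers close. It gives the time, the measured TCP pose, the force and the opening at its end, in the units of the state.
- get_state(): the state, without advancing time (a new reading comes with each control period).
- snapshot(name): name is "side" or "top"; returns a dict with "img" (420x560x3 uint8, red, green, blue), "range_z" (420x560 float32, m along the optical axis (not along the pixel's ray), 0 where there is no reading), "fx", "fy", "cx", "cy" (pixels), "k1" (the pictures are not rectified: a ray, as slopes to the right and down, at radius r is drawn at 1 + k1 r^2 times it, then the intrinsics apply), "extrinsics" (4x4, takes a point from camera to world coordinates). Camera axes: x right, y up, looking along -z (the intrinsics and any distortion apply to the point x, -y, -z); pixel columns grow to the right and rows downward; lengths in m; the calibration is good to about 2 mm. A picture is of the moment at which its call begins.
- sign_off(): hands the job in, once; it reports no verdict.
Trained networks look in a picture, given as the dict that the camera call returned (one of the last four; its "shot" number tells which), for a name from the list of things; names that differ only in an ending like _2 or _b are one class to them, and where a whole thing is asked for, a point or a joint stands for the part that bears it (a point fixed in the world has none). Each returns a list of dicts, best first, with "conf" (0 to 1); they miss things now and then, are a little off and sometimes report something else, mostly with a low value. They report only what shows in the picture. A call takes as long as a camera call. They do not tell look-alikes from the thing itself.
- boxes_of(name, picture): "centre" ([x, y, z] in m, in world coordinates, good to about 4 mm: the middle of the surface that is visible of it).
- spot_point(name, picture): "centre" ([x, y, z] in m, in world coordinates, good to about 4 mm: a listed point, or the origin of a listed thing).
The state is a dict: "time_s": time; "q": joint angles; "joint_vel": joint speeds; "tau": joint torques, N m; "tcp_pos": TCP position; "eef_rot": TCP orientation; "contact_force": force on the tool from outside, world axes, zero at the start; "moment": the same for the moment, N m; "width": finger opening in m.
Only numpy, scipy, OpenCV 4.12 (cv2) and the standard library are available. Lean on these libraries where they do the work, as an engineer would, in place of code of your own. Each camera call takes 0.05 s, during which the arm holds its last target.

## Working session

There is one attempt and no reset: what is moved stays moved. The work goes in short steps, Python scripts to look and compute and a tool call to move; the robot and the scene stay as the last step left them, time stands still between calls to the robot, and variables do not carry over. Pictures are saved under pics/ and viewed, and the job is handed in when it is done.

Besides the shell and the picture viewer there is one more tool, called after "Call:" by a JSON object that holds its "fn" and its "kwargs", one argument or row to a line. play_rows: Moves the arm, as the interface text tells. Its arguments: {"type":"object","properties":{"rows":{"type":"array","items":{"type":"array","items":{"type":"array","items":{"type":"number"}}}},"gripper":{"type":"number"},"grip_force":{"type":"number"}},"required":["rows"]}

```bash
mkdir -p pics; python3 - <<'E'
from bench import *
import cv2
s=get_state();print(s['time_s'],s['tcp_pos'],s['eef_rot'],s['width'],[k for k in s])
for n in('top','side'):
    p=snapshot(n);cv2.imwrite(f'pics/{n}0.png',p['img'][:,:,::-1])
    for t in ('round_tab','square_tab','round_mould','square_mould','round_jig','square_jig','round_pin','talc_bottle','flux_can','mandrel','ladle'):
        f=spot_point
        print(n,t,[(round(d['conf'],2),[round(float(v),3) for v in d['centre']]) for d in f(t,p)][:3])
E
```

```text
0.0 [ 0.2220557  -0.50262343  0.24145022] [[ 9.14811459e-01  4.03880988e-01 -3.77084780e-04]
 [ 4.03880970e-01 -9.14809705e-01  1.83450295e-03]
 [ 3.95960048e-04 -1.83052169e-03 -9.99998246e-01]] 0.08532537275475252 ['time_s', 'q', 'joint_vel', 'tau', 'tcp_pos', 'eef_rot', 'contact_force', 'moment', 'width']
top round_tab [(0.73, [0.484, 0.208, 0.06])]
top square_tab [(0.9, [0.463, -0.18, 0.063])]
top round_mould [(0.8, [0.556, 0.076, 0.0]), (0.79, [0.635, 0.073, 0.004]), (0.77, [0.359, 0.065, -0.002])]
top square_mould [(0.72, [0.59, -0.18, 0.033]), (0.66, [0.461, -0.179, 0.061])]
top round_jig [(0.87, [0.576, 0.214, -0.0]), (0.71, [0.592, -0.181, 0.032])]
top square_jig [(0.75, [0.552, -0.176, -0.0])]Traceback (most recent call last):
  File "<stdin>", line 8, in <module>
ValueError: it knows: flux_can, ingots, ladle, lead_sheet, mandrel, pliers, round_jig, round_mould, round_seat, round_tab, square_jig, square_mould, square_tab, talc_bottle
```

```bash
python3 - <<'E'
from bench import *
import cv2
for n in('top','side'):
    p=snapshot(n);cv2.imwrite(f'pics/{n}1.png',cv2.resize(p['img'][:,:,::-1],None,fx=1.4,fy=1.4))
    print(p['extrinsics'].round(3) if hasattr(p['extrinsics'],'round') else p['extrinsics'])
    for t in ('round_tab','square_tab','round_mould','square_mould','round_jig','square_jig','round_seat','talc_bottle','flux_can','mandrel','ladle','ingots','pliers'):
        print(n,t,[(round(d['conf'],2),[round(float(v),3) for v in d['centre']]) for d in spot_point(t,p)][:3])
E
```

```text
[[ 0.024  0.989 -0.143  0.321]
 [-1.     0.025  0.006  0.008]
 [ 0.009  0.142  0.99   1.449]
 [ 0.     0.     0.     1.   ]]
top round_tab [(0.97, [0.481, 0.21, 0.062])]
top square_tab [(0.51, [0.697, -0.014, 0.001])]
top round_mould [(0.82, [0.613, 0.22, 0.026]), (0.82, [0.361, 0.068, 0.0]), (0.71, [0.556, 0.075, 0.004])]
top square_mould [(0.81, [0.59, -0.181, 0.032])]
top round_jig [(0.67, [0.578, 0.212, 0.001])]
top square_jig [(0.58, [0.554, -0.179, -0.005])]
top round_seat [(0.96, [0.617, 0.224, 0.026])]
top talc_bottle [(0.97, [0.697, -0.012, -0.001]), (0.65, [0.398, -0.078, -0.003])]
top flux_can [(0.63, [0.419, 0.419, 0.003]), (0.21, [0.498, 0.0, -0.0])]
top mandrel [(0.61, [0.399, -0.077, -0.002])]
top ladle [(0.88, [0.5, -0.45, 0.003])]
top ingots [(0.57, [0.583, 0.448, -0.001])]
top pliers []
[[ 0.996  0.058 -0.073  0.402]
 [-0.093  0.707 -0.701 -1.115]
 [ 0.011  0.704  0.71   1.214]
 [ 0.     0.     0.     1.   ]]
side round_tab [(0.8, [0.482, 0.212, 0.068]), (0.35, [0.581, 0.45, -0.004])]
side square_tab [(0.64, [0.465, -0.175, 0.068])]
side round_mould [(0.8, [0.554, 0.075, 0.0]), (0.79, [0.612, 0.22, 0.03]), (0.79, [0.633, 0.075, 0.003])]
side square_mould [(0.81, [0.59, -0.174, 0.028]), (0.4, [0.499, -0.001, -0.0])]
side round_jig [(0.63, [0.574, 0.216, -0.003])]
side square_jig [(0.89, [0.555, -0.174, -0.0])]
side round_seat [(0.77, [0.614, 0.216, 0.029])]
side talc_bottle [(0.65, [0.7, -0.015, -0.001])]
side flux_can [(0.86, [0.417, 0.415, -0.001])]
side mandrel [(0.7, [0.399, -0.079, 0.003])]
side ladle [(0.73, [0.496, -0.453, -0.002])]
side ingots [(0.94, [0.58, 0.449, -0.002])]
side pliers [(0.82, [0.496, 0.001, 0.003])]
```

View pics/top1.png

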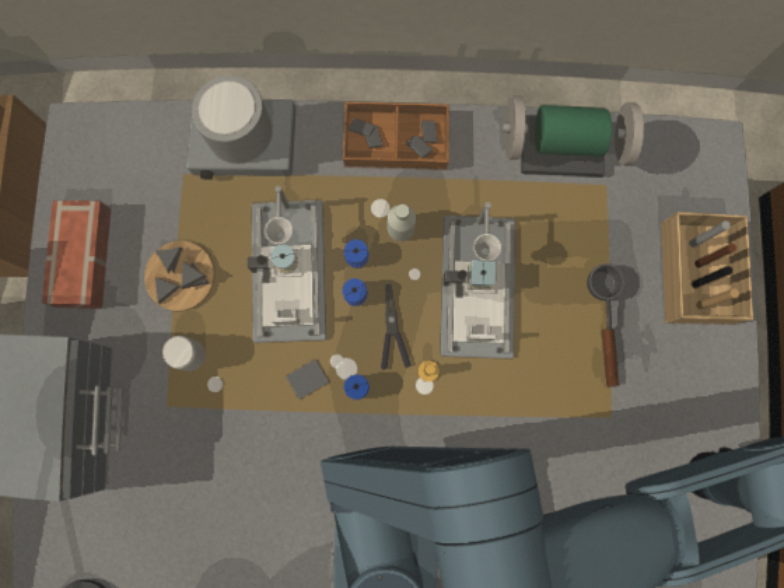

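View pics/side1.png

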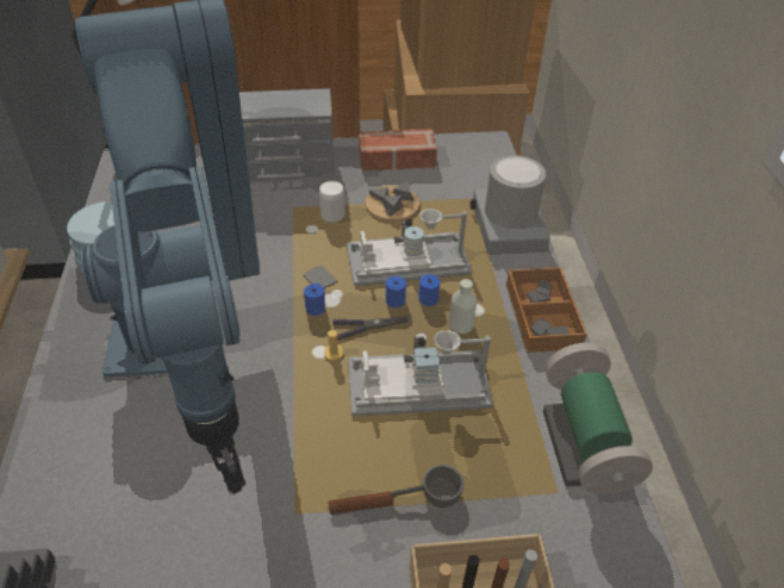

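```bash
cat > h.py <<'E'
from bench import *
import numpy as np, cv2
def cloud(p):
    K=np.array([[p['fx'],0,p['cx']],[0,p['fy'],p['cy']],[0,0,1.]])
    h,w=p['range_z'].shape
    v,u=np.mgrid[:h,:w]
    a=np.stack([u.ravel(),v.ravel()],1).astype(np.float64)[:,None]
    n=cv2.undistortPoints(a,K,np.array([p['k1'],0,0,0.]))[:,0]
    z=p['range_z'].ravel().astype(float)
    c=np.stack([n[:,0]*z,-n[:,1]*z,-z,np.ones_like(z)],1)
    W=(c@np.array(p['extrinsics']).T)[:,:3]; W[z==0]=np.nan
    return W.reshape(h,w,3)
E
python3 - <<'E'
from h import *
for n in('top','side'):
    p=snapshot(n);W=cloud(p)
    c=p['img'][130:250,170:380] if n=='top' else p['img'][140:300,210:370]
    cv2.imwrite(f'pics/{n}crop2.png',cv2.resize(c[:,:,::-1],None,fx=3.5,fy=3.5,interpolation=3))
    m=(abs(W[...,0]-.485)<.05)&(abs(W[...,1]-.21)<.06)&(W[...,2]>.05)&(W[...,2]<.11)
    q=W[m];print(n,len(q))
    q=q[np.argsort(q[:,2])]
    for lo,hi in((.05,.065),(.065,.08),(.08,.087),(.087,.1)):
        r=q[(q[:,2]>=lo)&(q[:,2]<hi)]
        if len(r):print(lo,len(r),'x',r[:,0].min().round(4),np.median(r[:,0]).round(4),r[:,0].max().round(4),'y',r[:,1].min().round(4),r[:,1].max().round(4))
    r=q[q[:,2]>.08]
    if len(r)>5:print(cv2.minAreaRect((r[:,:2]*1000).astype(np.float32)))
    # funnel
    m=(abs(W[...,0]-.655)<.06)&(abs(W[...,1]-.22)<.05)&(W[...,2]>.12)&(W[...,2]<.15);r=W[m];print('funnel',len(r),r.mean(0).round(4),r.min(0).round(3),r.max(0).round(3))
    m=(abs(W[...,0]-.58)<.25)&(abs(W[...,1]-.215)<.12)&(W[...,2]>.009)&(W[...,2]<.04);r=W[m];print('base',len(r),cv2.minAreaRect((r[:,:2]*1000).astype(np.float32)))
E
```

```text
top 97
0.05 21 x 0.4801 0.4836 0.5096 y 0.1856 0.2339
0.065 19 x 0.4802 0.4816 0.4884 y 0.1847 0.2332
0.08 13 x 0.4822 0.4853 0.4889 y 0.1887 0.2358
0.087 44 x 0.4811 0.4849 0.4884 y 0.1852 0.2346
((484.9242248535156, 210.4824676513672), (6.731100082397461, 50.50844955444336), 1.4809017181396484)
funnel 244 [0.6608 0.2224 0.1314] [0.626 0.196 0.12 ] [0.715 0.244 0.142]
base 4250 ((582.0145263671875, 215.01968383789062), (493.51141357421875, 238.95504760742188), 0.05671880766749382)
side 64
0.05 22 x 0.481 0.4883 0.5132 y 0.1805 0.2337
0.065 12 x 0.4809 0.484 0.4888 y 0.181 0.2273
0.08 10 x 0.4815 0.485 0.4889 y 0.1803 0.2301
0.087 20 x 0.4818 0.4864 0.4902 y 0.1846 0.2323
((486.23162841796875, 206.34011840820312), (7.7900896072387695, 52.17194366455078), 2.3166568279266357)
funnel 149 [0.6598 0.224  0.1308] [0.627 0.193 0.12 ] [0.713 0.252 0.14 ]
base 2231 ((603.132568359375, 233.85311889648438), (235.5200958251953, 476.35400390625), 84.86186218261719)
```

View pics/topcrop2.png

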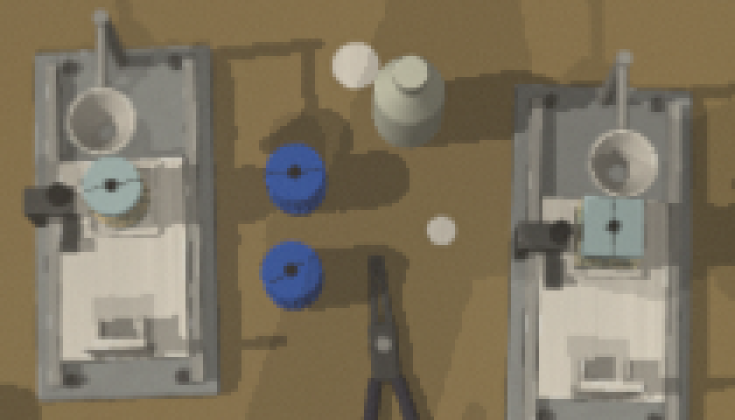

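View pics/sidecrop2.png

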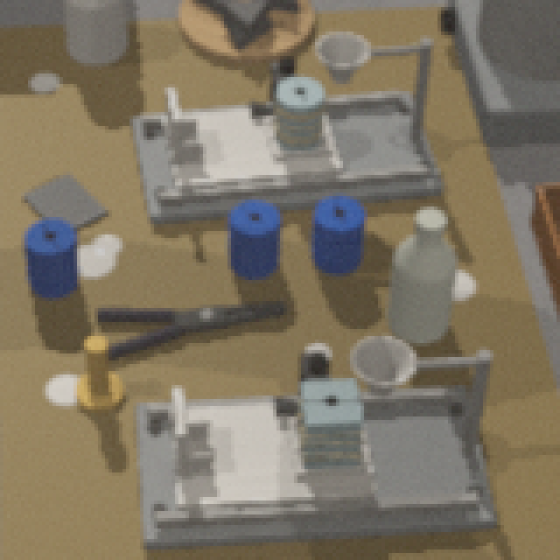

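```bash
python3 - <<'E'
import bench
print([n for n in dir(bench) if not n.startswith('__')])
print(getattr(bench,'tip_reach',None))
E
```

```text
['MotionError', 'boxes_of', 'get_state', 'sign_off', 'snapshot', 'spot_point', 'tip_reach']
0.011
```

Call:
{"fn": "play_rows", "kwargs": {
  "rows": [
    [[17, 60, 0, 0, 0, -0.03], [33, 118, 0, 0, 0, -0.06], [50, 177, 0, 0, 0, -0.1], [66, 236, 0, 0, 0, -0.15], [83, 295, 0, 0, 0, -0.2], [99, 354, 0, 0, 0, -0.25], [116, 413, 0, 0, 0, -0.3], [132, 472, 0, 0, 0, -0.34], [149, 531, 0, 0, 0, -0.34], [165, 590, 0, 0, 0, -0.34], [182, 650, 0, 0, 0, -0.34], [193, 707, 0, 0, 0, -0.34]]
  ],
  "gripper": 1
}}

```text
time_s: 3.35
tcp_pos: [0.4156, 0.2062, 0.2426]
eef_rot: [[0.997, 0.076, 0.001], [0.076, -0.997, 0.0], [0.001, 0.0, -1.0]]
contact_force: [1.4, -0.3, 0.2]
width: -0.0001
```

Call:
{"fn": "play_rows", "kwargs": {
  "rows": [
    [[2, 0, -50, 0, 0, -0.01], [4, 0, -100, 0, 0, -0.01], [4, 0, -140, 0, 0, -0.01], [4, 0, -170, 0, 0, -0.01], [4, 0, -180, 0, 0, -0.01], [4, 0, -180, 0, 0, -0.01]]
  ]
}}

```text
time_s: 4.1
tcp_pos: [0.4197, 0.2062, 0.0626]
eef_rot: [[0.998, 0.066, 0.001], [0.066, -0.998, -0.0], [0.001, 0.0, -1.0]]
contact_force: [-0.1, 0.3, 0.6]
width: -0.0002
```

```bash
python3 - <<'E'
from h import *
s=get_state();print(s['tcp_pos'],s['contact_force'])
for n in('top','side'):
    p=snapshot(n)
    c=p['img'][130:290,150:350] if n=='top' else p['img'][120:280,180:380]
    cv2.imwrite(f'pics/{n}crop3.png',cv2.resize(c[:,:,::-1],None,fx=3.5,fy=3.5,interpolation=3))
    for t in('round_tab','round_seat'):print(n,t,[(round(d['conf'],2),[round(float(v),3) for v in d['centre']]) for d in spot_point(t,p)][:3])
E
```

```text
[0.41972903 0.20622575 0.06261964] [-0.14357611  0.26391929  0.64227759]
top round_tab [(0.89, [0.479, 0.211, 0.059]), (0.62, [0.461, -0.178, 0.064]), (0.35, [0.61, 0.219, 0.029])]
top round_seat [(0.85, [0.616, 0.223, 0.025])]
side round_tab [(0.96, [0.483, 0.21, 0.065]), (0.43, [0.379, 0.167, 0.004])]
side round_seat [(0.89, [0.616, 0.217, 0.027])]
```

View pics/topcrop3.png

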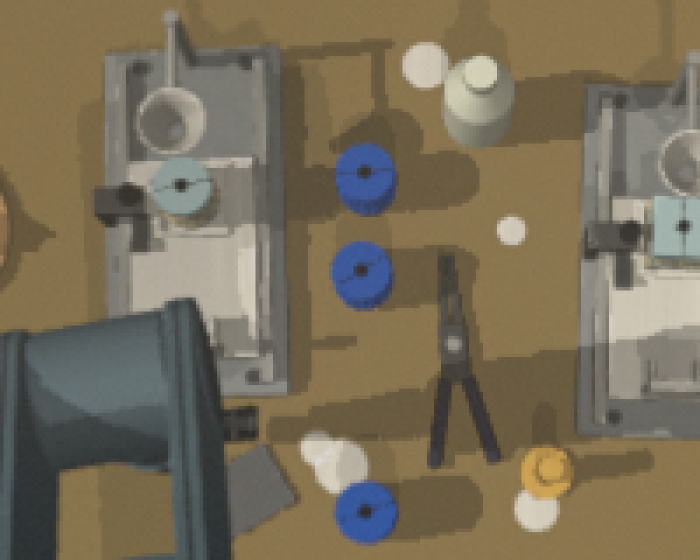

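View pics/sidecrop3.png

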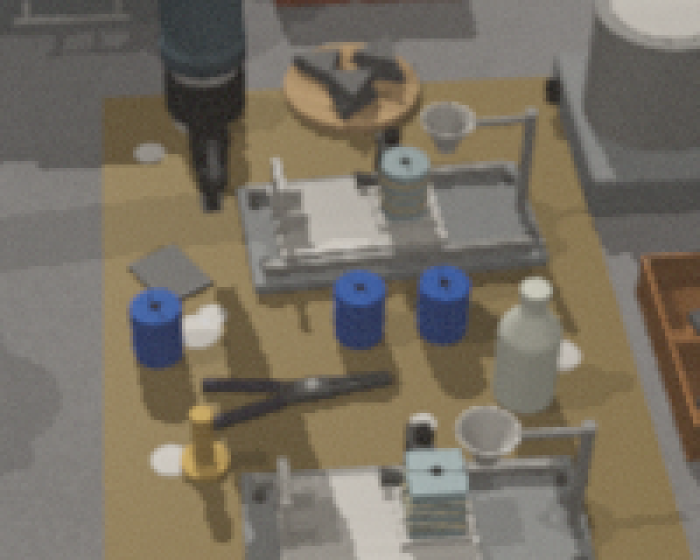

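Call:
{"fn": "play_rows", "kwargs": {
  "rows": [
    [[10, 1, 0, 0, 0, 0], [20, 1, 0, 0, 0, 0], [30, 2, 0, 0, 0, 0], [38, 2, 0, 0, 0, 0], [42, 3, 0, 0, 0, 0], [45, 3, 0, 0, 0, 0], [48, 3, 0, 0, 0, 0], [50, 3, 0, 0, 0, 0], [52, 3, 0, 0, 0, 0], [52, 3, 0, 0, 0, 0]]
  ]
}}

```text
time_s: 5.65
tcp_pos: [0.4725, 0.2094, 0.0636]
eef_rot: [[0.998, 0.066, 0.003], [0.066, -0.998, 0.001], [0.004, -0.0, -1.0]]
contact_force: [-0.0, -0.3, -0.0]
width: -0.0001
```

Call:
{"fn": "play_rows", "kwargs": {
  "rows": [
    [[2, 0, 0, 0, 0, 0], [4, 0, 0, 0, 0, 0], [4, 0, 0, 0, 0, 0]]
  ]
}}

```text
time_s: 6.02
tcp_pos: [0.4759, 0.2095, 0.0634]
eef_rot: [[0.998, 0.066, 0.002], [0.066, -0.998, 0.001], [0.002, -0.0, -1.0]]
contact_force: [-3.6, 1.7, 1.7]
width: -0.0002
```

Call:
{"fn": "play_rows", "kwargs": {
  "rows": [
    [[5, 0, 0, 0, 0, 0], [10, 1, 0, 0, 0, 0], [15, 1, 0, 0, 0, 0], [20, 1, 0, 0, 0, 0], [25, 2, 0, 0, 0, 0], [30, 2, 0, 0, 0, 0], [35, 2, 0, 0, 0, 0], [40, 3, 0, 0, 0, 0], [44, 3, 0, 0, 0, 0], [47, 3, 0, 0, 0, 0], [49, 3, 0, 0, 0, 0], [50, 3, 0, 0, 0, 0]]
  ]
}}

```text
time_s: 7.52
tcp_pos: [0.5246, 0.2126, 0.0632]
eef_rot: [[0.998, 0.067, -0.0], [0.067, -0.998, 0.001], [-0.0, -0.001, -1.0]]
contact_force: [-7.2, 1.7, 4.5]
width: 0.0005
```

```bash
python3 - <<'E'
from h import *
s=get_state();print(s['tcp_pos'],s['contact_force'])
for n in('top','side'):
    p=snapshot(n)
    c=p['img'][130:290,150:350] if n=='top' else p['img'][120:280,180:380]
    cv2.imwrite(f'pics/{n}crop4.png',cv2.resize(c[:,:,::-1],None,fx=3.5,fy=3.5,interpolation=3))
    for t in('round_tab','round_seat','round_mould'):print(n,t,[(round(d['conf'],2),[round(float(v),3) for v in d['centre']]) for d in spot_point(t,p)][:3])
E
```

```text
[0.52461338 0.21264979 0.06322581] [-7.17493968  1.74154592  4.49671498]
top round_tab [(0.96, [0.536, 0.212, 0.061]), (0.18, [0.551, -0.177, -0.004])]
top round_seat [(0.68, [0.667, 0.226, 0.026]), (0.25, [0.529, 0.213, 0.062])]
top round_mould [(0.73, [0.552, -0.177, -0.002]), (0.59, [0.665, 0.221, 0.026]), (0.59, [0.634, 0.07, 0.003])]
side round_tab [(0.77, [0.535, 0.217, 0.067]), (0.51, [0.588, -0.177, 0.029])]
side round_seat [(0.74, [0.381, 0.168, 0.004]), (0.73, [0.665, 0.222, 0.028]), (0.49, [0.663, 0.225, 0.03])]
side round_mould [(0.82, [0.663, 0.223, 0.031]), (0.79, [0.362, 0.061, -0.001]), (0.74, [0.558, 0.077, -0.0])]
```

View pics/sidecrop4.png

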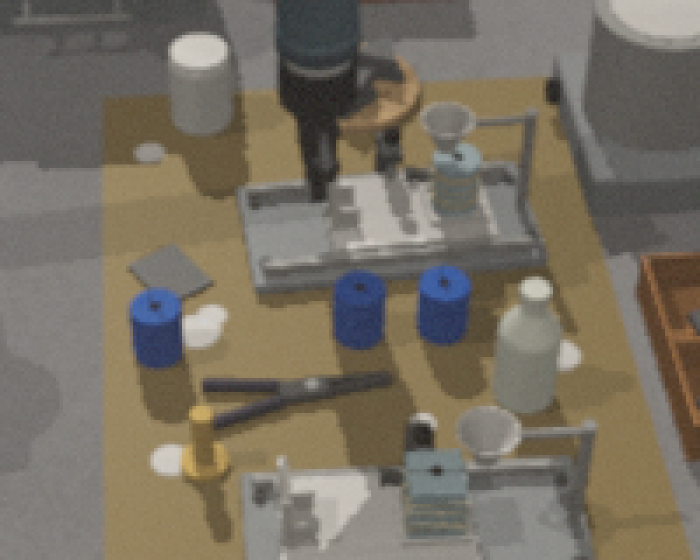

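Call:
{"fn": "play_rows", "kwargs": {
  "rows": [
    [[1, 0, 0, 0, 0, 0], [1, 0, 0, 0, 0, 0], [1, 0, 0, 0, 0, 0], [1, 0, 0, 0, 0, 0], [-3, 0, 0, 0, 0, 0], [-6, 0, 0, 0, 0, 0], [-9, -1, 0, 0, 0, 0], [-12, -1, 0, 0, 0, 0], [-17, -1, 0, 0, 0, 0], [-24, -2, 0, 0, 0, 0], [-34, -2, 0, 0, 0, 0], [-44, -3, 0, 0, 0, 0]]
  ]
}}

```text
time_s: 9.43
tcp_pos: [0.48, 0.2096, 0.0632]
eef_rot: [[0.998, 0.067, 0.0], [0.067, -0.998, 0.001], [0.0, -0.001, -1.0]]
contact_force: [-0.2, -0.2, -0.1]
width: -0.0002
```

Call:
{"fn": "play_rows", "kwargs": {
  "rows": [
    [[-15, -1, 0, 0, 0, 0], [-35, -2, 0, 0, 0, 0], [-50, -3, 0, 0, 0, 0], [-60, -4, 10, 0, 0, 0], [-60, -4, 60, 0, 0, 0], [-60, -4, 110, 0, 0, 0], [-60, -4, 150, 0, 0, 0], [-60, -4, 150, 0, 0, 0], [-60, -4, 150, 0, 0, 0]]
  ]
}}

```text
time_s: 10.55
tcp_pos: [0.4196, 0.2055, 0.2131]
eef_rot: [[0.998, 0.067, 0.0], [0.067, -0.998, 0.001], [0.0, -0.001, -1.0]]
contact_force: [0.3, 0.8, -0.3]
width: 0.0
```

```bash
python3 - <<'E'
from h import *
s=get_state();print(s['time_s'],s['tcp_pos'],s['contact_force'])
for n in('top','side'):
    p=snapshot(n);W=cloud(p)
    c=p['img'][130:290,150:350] if n=='top' else p['img'][120:280,180:380]
    cv2.imwrite(f'pics/{n}crop5.png',cv2.resize(c[:,:,::-1],None,fx=3.5,fy=3.5,interpolation=3))
    for t in('round_tab','round_seat','round_mould','square_tab'):print(n,t,[(round(d['conf'],2),[round(float(v),3) for v in d['centre']]) for d in spot_point(t,p)][:3])
    m=(abs(W[...,0]-.525)<.03)&(abs(W[...,1]-.213)<.03)&(W[...,2]>.075)&(W[...,2]<.1);r=W[m];print('tabtop',len(r),np.median(r,0).round(4))
    m=(abs(W[...,0]-.60)<.03)&(abs(W[...,1]-.258)<.02)&(W[...,2]>.08)&(W[...,2]<.12);r=W[m];print('knob',len(r),np.median(r,0).round(4),r[:,2].max().round(4))
    m=(abs(W[...,0]-.58)<.03)&(abs(W[...,1]+.137)<.02)&(W[...,2]>.08)&(W[...,2]<.12);r=W[m];print('sqknob',len(r),np.median(r,0).round(4),r[:,2].max().round(4))
E
```

```text
10.55 [0.41964123 0.20550603 0.21312207] [ 0.26885329  0.77402815 -0.2863323 ]
top round_tab [(0.57, [0.521, 0.212, 0.06]), (0.47, [0.395, -0.075, -0.004])]
top round_seat [(0.83, [0.655, 0.228, 0.026])]
top round_mould [(0.68, [0.651, 0.219, 0.025]), (0.64, [0.632, 0.072, 0.0]), (0.51, [0.363, 0.066, -0.0])]
top square_tab [(0.6, [0.463, -0.179, 0.063])]
tabtop 49 [0.5255 0.2035 0.0876]
knob 38 [0.6023 0.2571 0.0928] 0.0993
sqknob 62 [ 0.5825 -0.1417  0.0909] 0.1012
side round_tab []
side round_seat [(0.55, [0.649, 0.219, 0.03])]
side round_mould [(0.79, [0.556, 0.077, -0.003]), (0.79, [0.364, 0.063, -0.004]), (0.59, [0.631, 0.077, 0.0])]
side square_tab [(0.59, [0.463, -0.178, 0.068]), (0.41, [0.555, -0.176, -0.0])]
tabtop 33 [0.526  0.2007 0.086 ]
knob 23 [0.6022 0.2537 0.0917] 0.1003
sqknob 43 [ 0.5838 -0.1428  0.0909] 0.1
```

View pics/sidecrop5.png

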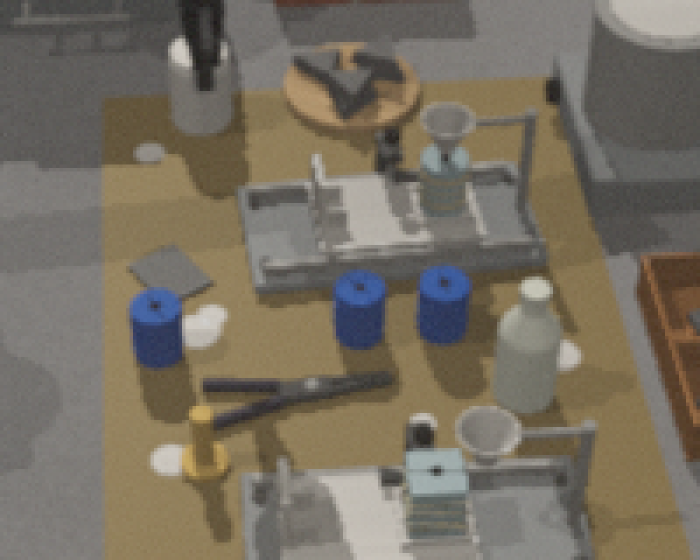

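View pics/topcrop5.png

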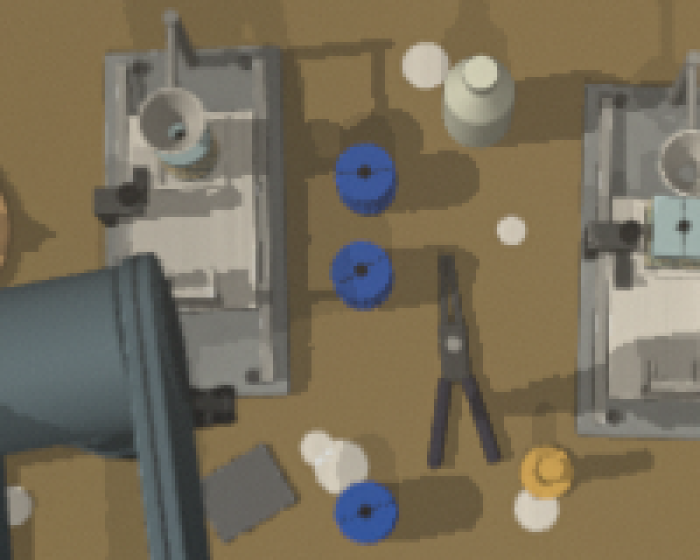

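The tab rests 40 mm from home and the pin knob is back at the same height as the untouched square jig's. The mould stands upright under the funnel and the arm is clear, so I'm handing in.

```bash
python3 -c "
from bench import *
print(sign_off())"
```

```text
the job is handed in; nothing more can be done
None
```

The round mould's carriage is latched at mid position under the funnel, and the job is handed in. With shut fingertips I pushed its tab about 50 mm, held for roughly half a second, eased off slowly and lifted the arm clear. It took about 10.6 s.

- **Carriage position:** depth readings put the top of the tab 40 mm from home in both views (x 0.485 to 0.5255 m from the top, 0.486 to 0.526 m from the side). This matches the latched position.
- **Pin:** its knob is level with the square jig's knob, about 0.10 m at the highest reading on each, so the pin is down.
- **Mould:** it looks upright under the funnel. The top-view networks put the mould and its recess about 10 mm apart (0.651, 0.219 against 0.655, 0.228), above the 6 mm limit. They are only good to about 4 mm each, and the picture shows the mould seated.
- **Everything else:** the square carriage is still at home (tab at x 0.463 m), and the other objects show no visible shift.
- **Missed detections:** in the last side view the networks did not report the round tab, and their top three round-mould hits were the blue look-alikes. I relied on the depth readings and the pictures instead.

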